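Load a copper tube into the bench oven with the slot boat

TASK

Draw the boat out from under the bridge and put the round copper tube in its bay. Holding the boat by its handle, pass it level through the slot in the oven's cover plate, tip the tube sideways into the steel basket inside, then bring the boat back out and leave it standing upright on the bench. Nothing may touch the cover plate, and the other parts must stay where they are.

Things in the scene. Friction and masses are not known exactly. Their poses are not given: they have to be found in the camera images.
- boat_bay (a point): Loose aluminium boat, 200 long, 48 wide, 40 high (43 with tube), 0.1 kg. This point: middle of its load bay, on its long axis, 28 mm above its underside; x to the bow, z up. Bay x -40..40, a V open to both sides, flanks rising 20 degrees to y +-24: a tube lies along x, its axis at this point, and rolls out sideways if the boat is rolled 45 degrees. Flanks only at |x| 18..40; see boat_bow.
- boat_bow (a point): Middle of the boat's bow block (22 long in x, 24 wide in y, 40 high), 51 mm ahead of boat_bay, same axes and height. At the start only bow and bay stand out from the bridge. The middle 36 mm of the bay has just a 14 mm wide spine, 12 mm high, so fingers have room beside a tube. Behind the bay is a rear plate (x -48..-40 from boat_bay, 40 wide, 40 high).
- boat_handle (a point): Point on the boat's straight handle, 121 mm behind boat_bay, same axes and height. The handle is a bar 16 wide, 22 high along x, from 48 to 138 mm behind boat_bay, its centre line 28 mm above the underside. With the bay inside the oven only the handle is in the slot.
- bridge: Fixed grey sheet-metal bridge over the boat's parked handle. Origin on the bench. Roof x 15..105 mm, 104 wide, underside 62 high, top 67 (plus a 12 mm carton); side walls 6 thick at y +-49; closed at +x, open at -x, where the boat comes out (draw it 90 mm along -x to clear the roof; 20 mm play each side). The parked boat's bow points to the bridge's -x, within 0.06 rad.
- tube_mid (a point): Centre of the loose plain copper tube (capped bore), 28 diameter, 70 long, along its x, about 0.09 kg. It lies on a 3 mm cardboard sheet among flat bars.
- sheet: Fixed cardboard sheet 200 x 200 x 3 mm on the bench, origin at the centre of its underside.
- oven: Fixed bench oven, 176 deep, 240 wide, 205 high. Origin on the bench under the middle of the front face of its cover plate; x points inwards. Inside from x 6 to 173, y +-114, floor at 60 mm; bar grille on top at 199, low back wall.
- cover: The oven's upright aluminium front plate, 6 thick (x 0..6), 240 wide, 205 high, with the slot. Same origin and axes as the oven. Nothing may touch it.
- slot (a point): Centre of the slot on the front face of the cover plate, 124 mm above the bench. Slot 68 wide (y +-34) and 64 high (92 to 156 mm above the bench). x points through the slot into the oven. Passing with the boat's axis 7 mm above this point leaves about 10 mm all round.
- basket: Fixed open steel basket on the oven floor, 130 (x) x 100 (y) x 28 high, 3 mm walls and floor, aligned with the oven; origin at the centre of its underside. In the left or the right half of the oven, 79 mm behind the front face and 56 mm to the side of the slot's middle. The tube belongs in here.
- heater: Fixed ribbed dark heater block of 130 x 100 x 28 mm in the other half of the oven; origin under its centre.
- flatbar: Loose flat copper bar 150 x 30 x 8 mm (bystander on the sheet), long in x, origin under its centre.
- angle: Loose copper angle bracket, foot 80 x 28 x 6 mm, upright 40 high at +x (bystander on the sheet), origin under the foot's centre.
- link: Loose yellow-sleeved copper link 130 x 26 x 10 mm (bystander on the sheet), long in x, origin under its centre.
- jar: Loose jar, 48 diameter, 60 high (bystander beside the boat's bow), origin under its centre.
- standoff: Loose ribbed insulator, 38 diameter, 52 high (bystander on the other side of the bow), origin under its centre.
- offset: Loose flat bar with an offset bend, 140 x 45 x 8 mm (bystander lying between robot and oven), origin under its centre (y -13..33).
Mind the look-alikes: they are no part of the job. Of the things shaped like the part that bears boat_bay, the aluminium one is meant. Leave any turquoise look-alike of the part that bears tube_mid alone.

How it is judged:
On the way, in this order (a step that is already met when the one before it is completed fails the run):
1. the boat's bay is through the slot, level, with the tube lying in it (x of boat_bay in the frame of slot above 0.035 m and angle between boat_bay's own z axis and vertical below 0.3 rad and distance between tube_mid and boat_bay below 0.02 m), for 0.1 s.
2. the tube lies in the basket while the boat's bay is still inside (x of tube_mid in the frame of basket between -0.06 and 0.06 m and y of tube_mid in the frame of basket between -0.046 and 0.046 m and z of tube_mid in the frame of basket between 0 and 0.026 m and x of boat_bay in the frame of slot above 0.03 m), for 0.2 s.
At the end, for the whole second after the job is handed in: The tube lies in the basket (its centre within 60 mm by 46 mm of the basket's middle and less than 26 mm above its underside); the boat is wholly out of the oven (bay at least 62 mm before the slot), upright within 0.1 rad and standing on the bench (bay point 22 to 36 mm above it) (x of tube_mid in the frame of basket between -0.06 and 0.06 m and y of tube_mid in the frame of basket between -0.046 and 0.046 m and z of tube_mid in the frame of basket between 0 and 0.026 m and x of boat_bay in the frame of slot below -0.062 m and angle between boat_bay's own z axis and vertical below 0.1 rad and height (world z) of boat_bay between 0.022 and 0.036 m); the robot touches nothing.
It fails at once if something touches the cover plate (over 0.5 N) (contact force between cover and anything else above 0.5 N).
It fails at once if a bystander part is moved more than 30 mm (distance of any of flatbar, angle, link, jar, standoff, offset from where it was at the start of the episode above 0.03 m).
It also fails if it takes over 72 s, if anything falls off the work surface, if the arm or the gripper's body presses on something with over 40 N, if the wrist force passes 120 N, or if a joint passes its speed limit or range.

ROBOT

A 6-joint arm with a two-finger parallel gripper is mounted at the origin on the work surface. World frame = base frame: x ahead of the robot, y to its left, z up, the work surface at z = 0. Lengths are in m, angles in rad, forces in N, time in s.
With the tool pointing down it reaches from about 0.325 to 0.9 m from the base axis. Payload 3.5 kg.
Tool frame: the origin (TCP) lies on the centre line of the jaws, within the pads' length; the fingertips stand robot.tcp_to_tips ahead of it and the grasp point (between the pads) lies 3 mm ahead of it (robot.tcp_to_tips is the distance from the TCP to the fingertips, in m); z points along the fingers, y is the line along which they close (so a half turn about z gives the same grasp; the last joint's range is limited). The gripper opens to 85 mm and grips with 20 to 120 N. Pads are 22 mm wide; open, the fingers measure 114 mm over their backs; the gripper's body (76 mm by 85 mm) begins 54 mm behind the grasp point. The pads swing forward as they close: fully open they stand 13 mm farther back than shut.
Start: joints at [1.167, 0.276, -0.026, 1.268, 0, 1.467], TCP at [0.185, 0.597, 0.253] pointing down, gripper open.
Joint ranges: [-3.12, 3.12], [-0.85, 1.88], [-1.08, 1.24], [-1.95, 2.15], [-1.57, 1.53], [-3.14, 3.14]. Speed limits (rad/s): [2.57, 2.57, 3.14, 3.14, 3.14, 3.14].

INTERFACE

Orientations are given as a unit quaternion [w, x, y, z].
In Python, from plant import robot, viewer gives the robot as it stands.
- The arm moves only by the shell command python3 -m handwheel 'ROWS' [FORCE]. ROWS is JSON, one flat list of numbers, 7 for each row, row after row: the turn, a rotation vector about the tool's x, y, z in rad, then the shift along the tool's x, y, z in mm, then the opening, from 0 (shut) to 1 (fully open). In form: [wx, wy, wz, x, y, z, fingers, wx, wy, wz, x, y, z, fingers, ...]. A call has 1 to 8 rows; each row is the pose to reach, as a shift and turn from the pose commanded when the call began, along the tool's axes at that moment; what a row does not reach only later rows make up. A row lasts 1/8 s, in which the tool goes at most 62.5 mm and 10.7 degrees, less where a joint would pass 70% of its speed; a pose out of reach is approached as far as the arm can. A call with a gripper value outside its range is refused whole. The fingers move at their own pace and stop on an object; FORCE is the grip in N (left out, the last holds). Time passes only in rows, so rows that repeat a pose let the fingers close. It gives the time, the measured TCP pose, the force, the opening and the grip force at its end, in the units of the state.
- robot.observe(): the state, without advancing time (a new reading comes with each control period).
- viewer.get_image(name): name is "scene" or "top" or "wrist"; returns the picture (400x640x3 uint8, red, green, blue); there is no depth.
- viewer.camera_params(name): a dict with "K" (3x3 intrinsics, pixels), "world_to_cam" (4x4, takes a point from world to camera coordinates). Camera axes: x right, y down, z forward; pixel columns grow to the right and rows downward; lengths in m; the calibration is good to about 2 mm. A picture is of the moment at which its call begins: read the wrist's pose just before it. camera_params takes no time and is no camera call; for the wrist camera it gives the pose at the moment of the call.
- robot.sign_off(): hands the job in; it is judged then, once.
The state is a dict: "time_s": time; "joint_positions": joint angles; "dq": joint speeds; "joint_efforts": joint torques, N m; "tcp_pos": TCP position; "eef_rot": TCP orientation; "wrist_force": force on the tool from outside, world axes, zero at the start; "torque": the same for the moment, N m; "opening": opening from 0.0 (shut) to 1.0 (fully open); "grasp_force": force on a finger pad.
Only numpy, scipy, OpenCV 4.12 (cv2) and the standard library are available. Lean on these libraries where they do the work, as an engineer would, in place of code of your own. Each camera call takes 0.05 s, during which the arm holds its last target. There are 200 camera calls.

## Working session

There is one attempt and no reset: what is moved stays moved. The work goes in short steps, Python scripts to look and compute and a shell command to move; the robot and the scene stay as the last step left them, time stands still between calls to the robot, and variables do not carry over. Pictures are saved under pics/ and viewed, at most 10 in all, crops included, and the job is handed in when it is done.

```bash
ls; mkdir -p pics
cat > h.py <<'E'
import numpy as np, cv2
from plant import robot, viewer
from scipy.spatial.transform import Rotation as R
def save(n,f,crop=None,s=1):
    im=viewer.get_image(n)[:,:,::-1]; cv2.imwrite('pics/raw_'+f,im)
    if crop: im=im[crop[1]:crop[3],crop[0]:crop[2]]
    if s!=1: im=cv2.resize(im,None,fx=s,fy=s,interpolation=cv2.INTER_CUBIC)
    cv2.imwrite('pics/'+f,im)
def ray(P,uv):
    K=np.array(P['K']);T=np.array(P['world_to_cam']);Rm=T[:3,:3]
    c=-Rm.T@T[:3,3];d=Rm.T@np.linalg.inv(K)@[uv[0],uv[1],1];return c,d/np.linalg.norm(d)
def onz(P,uv,z):
    c,d=ray(P,uv);return c+d*(z-c[2])/d[2]
def proj(P,X):
    K=np.array(P['K']);T=np.array(P['world_to_cam']);p=T[:3,:3]@np.array(X)+T[:3,3];q=K@p;return q[:2]/q[2]
def tri(l):
    A=0;b=0
    for P,uv in l:
        c,d=ray(P,uv);M=np.eye(3)-np.outer(d,d);A=A+M;b=b+M@c
    return np.linalg.solve(A,b)
E
python3 - <<'E'
from h import *
s=robot.observe();print({k:np.round(v,3) for k,v in s.items()},robot.tcp_to_tips)
save('top','top1.png');save('scene','scene1.png')
import json
np.set_printoptions(precision=4,suppress=True)
for n in('top','scene','wrist'):
    P=viewer.camera_params(n);print(n,P['K'],P['world_to_cam'])
E
```

```text
pics
{'time_s': np.float64(0.0), 'joint_positions': array([ 1.167,  0.277, -0.028,  1.268, -0.   ,  1.467]), 'dq': array([-0.002, -0.001, -0.001,  0.   ,  0.001, -0.002]), 'joint_efforts': array([-1.0000e-03, -4.4551e+01,  2.9520e+01,  1.7000e-02, -0.0000e+00,
       -0.0000e+00]), 'tcp_pos': array([0.185, 0.596, 0.252]), 'eef_rot': array([-0.   ,  0.15 ,  0.989, -0.001]), 'wrist_force': array([ 0.264,  0.08 , -0.142]), 'torque': array([-0.008, -0.009,  0.006]), 'grasp_force': np.float64(0.0), 'opening': np.float64(1.001)} 0.022
top [[362.8842   0.     324.1604]
 [  0.     362.8842 196.0864]
 [  0.       0.       1.    ]] [[ 0.0075 -0.9998 -0.016  -0.0204]
 [-0.996  -0.0061 -0.0889  0.5536]
 [ 0.0887  0.0166 -0.9959  1.027 ]
 [ 0.      0.      0.      1.    ]]
scene [[441.1153   0.     321.169 ]
 [  0.     441.1153 207.4616]
 [  0.       0.       1.    ]] [[-0.7871  0.6167 -0.0134  0.4149]
 [ 0.5325  0.6683 -0.5194 -0.2338]
 [-0.3114 -0.416  -0.8544  1.7382]
 [ 0.      0.      0.      1.    ]]
wrist [[331.0585   0.     317.4486]
 [  0.     331.0585 196.4213]
 [  0.       0.       1.    ]] [[ 0.2949  0.9555 -0.0018 -0.6225]
 [ 0.9214 -0.2839  0.2655 -0.0357]
 [ 0.2531 -0.0799 -0.9641  0.378 ]
 [ 0.      0.      0.      1.    ]]
```

View pics/top1.png

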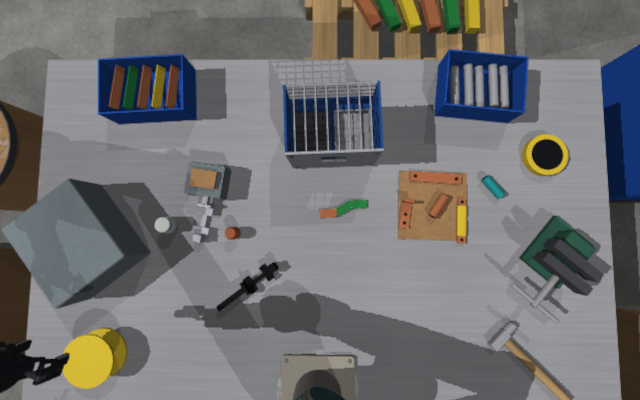

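View pics/scene1.png

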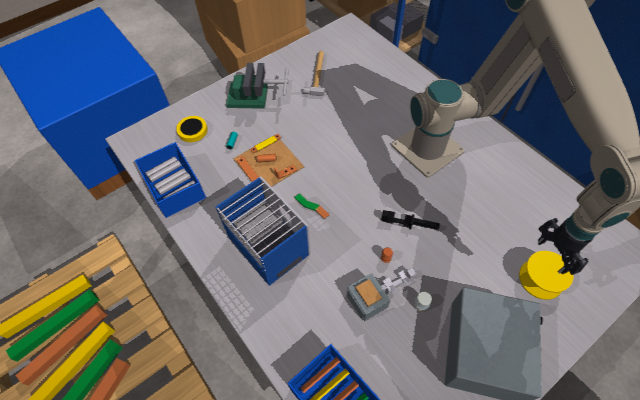

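The top view shows the aluminium boat at (205,215), in front of the bridge at (207,180). Its look-alike is black, at (250,287). The copper tube is on the sheet at (439,205), with the turquoise look-alike at (492,186). The copper standoff at (232,232) and the jar at (163,225) stand either side of the bow. I choose the aluminium boat and the copper tube, and will check both in close crops.

Run:
```python
import cv2,numpy as np
t=cv2.imread('pics/raw_top1.png');s=cv2.imread('pics/raw_scene1.png')
f=lambda im,x,y,w,h,W,H:cv2.resize(im[y:y+h,x:x+w],(W,H),interpolation=cv2.INTER_CUBIC)
a=f(t,150,150,100,100,400,400) # x4
b=f(t,390,160,100,100,400,400)
c=f(s,340,240,100,80,400,200) if 0 else f(s,340,240,100,50+0,400,200)
c=f(s,340,250,100,50,400,200)
d=f(s,230,130,100,50,400,200)
cv2.imwrite('pics/m1.png',np.vstack([np.hstack([a,b]),np.hstack([c,d])]))
```

```text
(no output)
```

View pics/m1.png

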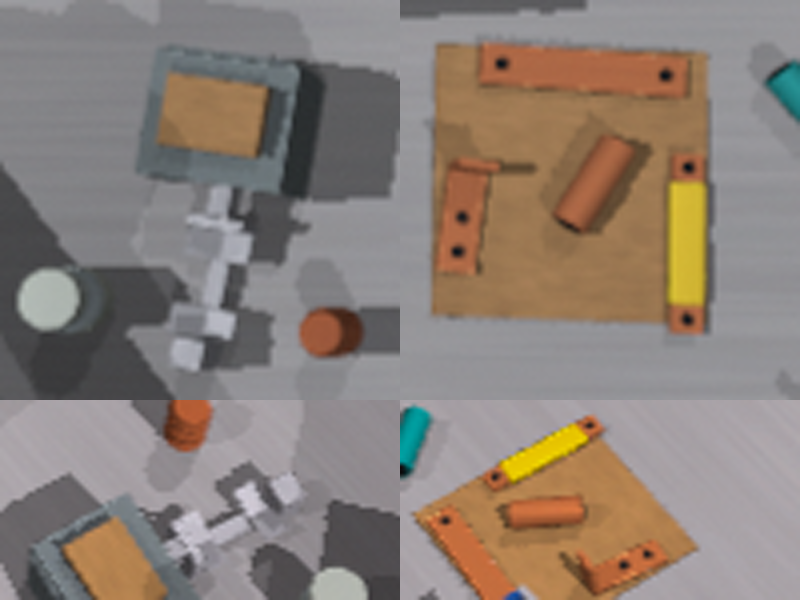

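Crops: the aluminium boat's bow top is at top px (197,239) and scene px (412,272), with the bow towards the robot. The tube axis runs from top px (431,215) to (446,195). The jar, standoff and sheet parts are clear in both.

Run:
```python
from h import *
np.set_printoptions(precision=4,suppress=True)
T=viewer.camera_params('top');S=viewer.camera_params('scene')
print('bow tri',tri([(T,(196.8,238.5)),(S,(412,272))]),onz(T,(196.8,238.5),.04))
print('rearplate',onz(T,(203.5,204.5),.04),onz(S,(387.5,282.5),.04))
print('blk near',onz(T,(204.5,230.5),.04))
print('tube',tri([(T,(439,205.5)),(S,(266,158))]),onz(T,(431.5,214.5),.02),onz(T,(446.5,196),.02))
print('bridge corners',[onz(T,p,.067) for p in((190,161.5),(225,166),(219.5,198),(184.5,193))])
print('cover top', [onz(T,p,.205) for p in((285.5,154),(382.5,153))])
print('jar',onz(T,(162,225),.06),'standoff',onz(T,(231.5,233),.052),'offset',[onz(T,p,.008) for p in((320,212),(367,205))], 'black',[onz(T,p,.03) for p in((220,308),(276,266))])
c=cv2.resize(cv2.imread('pics/raw_top1.png')[60:240,265:415],None,fx=3.3,fy=3.3,interpolation=cv2.INTER_CUBIC)
w=viewer.get_image('wrist')
d=cv2.resize(cv2.imread('pics/raw_scene1.png')[170:290,205:320],None,fx=2.6,fy=2.6)
H=c.shape[0];D=np.zeros((H,d.shape[1],3),np.uint8);D[:d.shape[0]]=d
cv2.imwrite('pics/m2.png',np.hstack([c,D]));print(c.shape,D.shape)
```

```text
bow tri [0.4273 0.3483 0.0319] [0.4292 0.3441 0.04  ]
rearplate [0.5261 0.3285 0.04  ] [0.5151 0.3285 0.04  ]
blk near [0.452  0.3229 0.04  ]
tube [ 0.5278 -0.3493  0.0116] [ 0.5027 -0.3265  0.02  ] [ 0.5566 -0.3707  0.02  ]
bridge corners [array([0.6456, 0.3618, 0.067 ]), array([0.6332, 0.2623, 0.067 ]), array([0.5428, 0.2748, 0.067 ]), array([0.5563, 0.3737, 0.067 ])]
cover top [array([0.6396, 0.075 , 0.205 ]), array([ 0.6431, -0.1599,  0.205 ])]
jar [0.4666 0.4362 0.06  ] standoff [0.4457 0.2423 0.052 ] offset [array([ 0.5083, -0.0045,  0.008 ]), array([ 0.5298, -0.1421,  0.008 ])] black [array([0.2349, 0.2744, 0.03  ]), array([0.3531, 0.1185, 0.03  ])]
(594, 495, 3) (594, 299, 3)
```

View pics/m2.png

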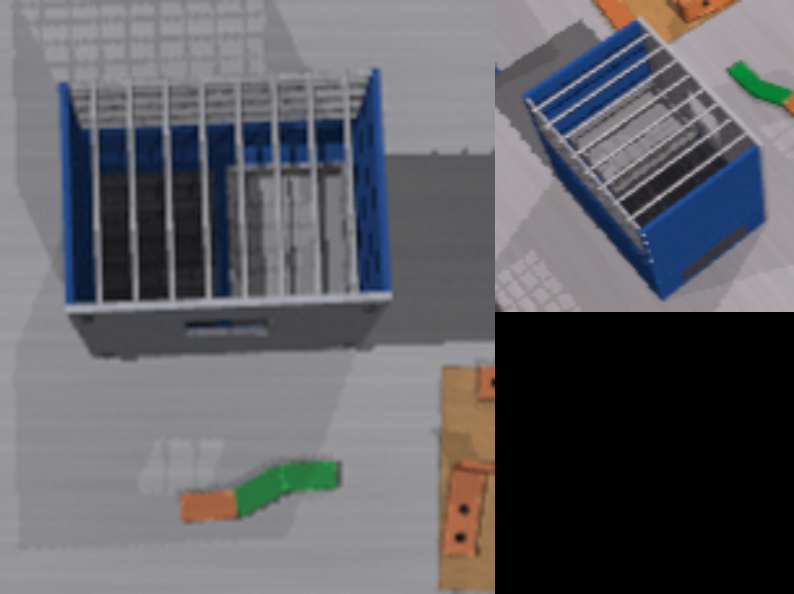

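The basket is light steel in the right half of the oven, at crop (290,230), so world -y. The dark heater is on the left. The slot is at crop (227,327), which is top px (334,159).

Next I go above the boat and look with the wrist camera.

```bash
cat >> h.py <<'E'
def down(yaw): # tool down, tool y at world angle yaw
    c,s=np.cos(yaw),np.sin(yaw);y=np.array([c,s,0]);z=np.array([0,0,-1.]);return np.stack([np.cross(y,z),y,z],1)
def rel(pos,Rm,s=None):
    s=s or robot.observe();q=s['eef_rot'];R0=R.from_quat([q[1],q[2],q[3],q[0]]).as_matrix()
    w=R.from_matrix(R0.T@Rm).as_rotvec();d=R0.T@(np.array(pos)-s['tcp_pos'])*1000
    print('rel',np.round(w,3),np.round(d,1));return w,d
def log():
    s=robot.observe();open('log.txt','a').write(repr((list(s['joint_positions']),list(s['tcp_pos']),list(s['eef_rot'])))+'\n');return s
E
python3 - <<'E'
from h import *
log();T=np.array(viewer.camera_params('wrist')['world_to_cam']);c=-T[:3,:3].T@T[:3,3];print('cam',c)
rel([.46,.34,.2],down(np.deg2rad(81.4)))
E
```

```text
cam [0.12081585 0.61490382 0.37302402]
rel [-0.002 -0.    -0.151] [-338.7 -163.3   52.6]
```

```bash
python3 -m handwheel '[0,0,-0.15,-55,-27,9,0.6, 0,0,-0.15,-110,-54,17,0.6, 0,0,-0.15,-165,-80,25,0.6, 0,0,-0.15,-220,-107,34,0.6, 0,0,-0.15,-275,-133,43,0.6, 0,0,-0.15,-339,-163,53,0.6, 0,0,-0.15,-339,-163,53,0.6, 0,0,-0.15,-339,-163,53,0.6]' 40
python3 - <<'E'
from h import *
print(np.round(log()['tcp_pos'],4));import pickle
P=viewer.camera_params('wrist');pickle.dump(P,open('w1.pkl','wb'));save('wrist','w1.png',s=1.25)
E
```

```text
time_s: 1.15
tcp_pos: [0.4606, 0.3404, 0.1999]
eef_rot: [-0.001, 0.076, 0.997, -0.0]
wrist_force: [-0.3, 0.5, 0.1]
opening: 0.603
grasp_force: 0.0
[0.4606 0.3404 0.1999]
```

View pics/w1.png

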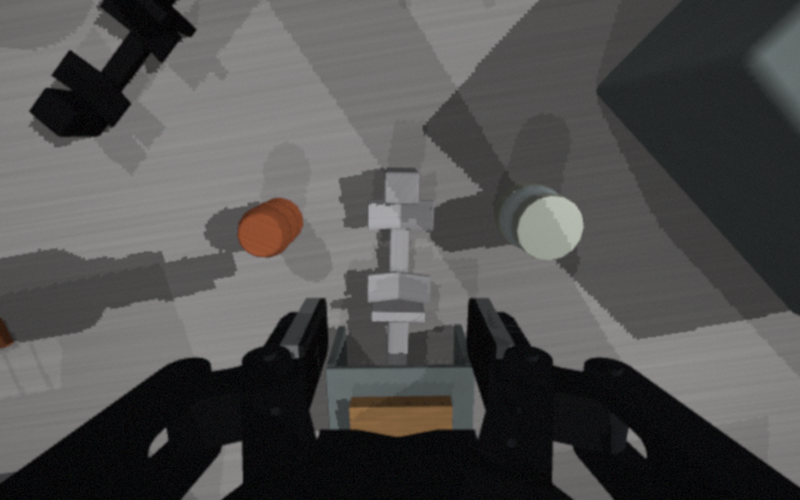

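The wrist view shows the bow-block top at (402.5,187) and the rear-plate top at (398.5,317), in the 1.25x picture. The jar at (550,228) and the standoff at (268,228) leave room for the fingers.

Run:
```python
from h import *;import pickle
P=pickle.load(open('w1.pkl','rb'));T=viewer.camera_params('top')
b=onz(P,(402.5/1.25,187/1.25),.04);r=onz(P,(398.5/1.25,317/1.25),.04)
print(b,r,np.linalg.norm(b-r),'tri',tri([(P,(322,149.6)),(T,(196.8,238.5))]))
d=(r-b)/np.linalg.norm(r-b);yaw=np.arctan2(d[1],d[0]);print('yaw',yaw,'blackend',onz(P,(70/1.25,120/1.25),.02),onz(P,(195/1.25,30/1.25),.03))
print('jar',onz(P,(550/1.25,228/1.25),.06),'st',onz(P,(264/1.25,235/1.25),.052))
rel([b[0],b[1],.034],down(yaw+np.pi/2))
rel(b-d*.1+[0,0,-.006],down(yaw+np.pi/2))
```

```text
[0.4303702  0.34735797 0.04      ] [0.52466811 0.33039545 0.04      ] 0.09581139880782319 tri [0.43007971 0.34686406 0.0337437 ]
yaw -0.17797881531130097 blackend [0.35220533 0.12549055 0.02      ] [0.31302327 0.2312403  0.03      ]
jar [0.46823609 0.43772588 0.06      ] st [0.44659915 0.25121321 0.052     ]
rel [-0.    -0.001  0.027] [ 30.1   1.8 166.2]
rel [-0.    -0.001  0.027] [130.1   4.5 166.3]
```

```bash
python3 -m handwheel '[0,0,0.027,30,2,55,0.6, 0,0,0.027,30,2,110,0.6, 0,0,0.027,30,2,150,0.6, 0,0,0.027,30,2,169,0.6, 0,0,0.027,30,2,169,0, 0,0,0.027,30,2,169,0, 0,0,0.027,30,2,169,0, 0,0,0.027,30,2,169,0]' 50
python3 - <<'E'
from h import *
s=log();print(np.round(s['tcp_pos'],4),s['opening']*85,s['grasp_force'])
E
```

```text
time_s: 2.2
tcp_pos: [0.4319, 0.3477, 0.0323]
eef_rot: [0.001, 0.089, 0.996, 0.001]
wrist_force: [0.4, 0.0, -1.0]
opening: 0.27
grasp_force: 50.9
[0.4319 0.3477 0.0323] 22.97759181940258 50.91755211353302
```

```bash
python3 -m handwheel '[0,0,0,15,0,-1,0, 0,0,0,35,0,-1,0, 0,0,0,60,0,-1,0, 0,0,0,85,0,-1,0, 0,0,0,110,0,-1,0, 0,0,0,110,0,-30,0, 0,0,0,110,0,-70,0, 0,0,0,110,0,-70,0]'
python3 - <<'E'
from h import *
s=log();print(np.round(s['tcp_pos'],4),s['opening']*85,s['joint_positions'])
save('top','t2.png')
E
```

```text
time_s: 3.2
tcp_pos: [0.3238, 0.3689, 0.1043]
eef_rot: [0.002, 0.088, 0.996, 0.003]
wrist_force: [-0.5, -0.5, -1.2]
opening: 0.27
grasp_force: 51.0
[0.3238 0.3689 0.1043] 22.92059766567624 [ 7.18621971e-01  1.68470004e-01 -5.05047234e-01  8.90288948e-01
  1.27482206e-04  8.95123739e-01]
```

```bash
python3 -m handwheel '[0,0,0,0,0,-30,0, 0,0,-0.15,-30,-20,-60,0, 0,0,-0.33,-60,-40,-60,0, 0,0,-0.51,-90,-60,-60,0, 0,0,-0.69,-120,-80,-60,0, 0,0,-0.87,-145,-95,-60,0, 0,0,-1.05,-145,-95,-60,0, 0,0,-1.2,-145,-95,-60,0]'
python3 -m handwheel '[0,0,-0.18,0,0,0,0, 0,0,-0.36,0,0,0,0, 0,0,-0.54,0,0,0,0, 0,0,-0.72,0,0,0,0, 0,0,-0.9,0,0,0,0, 0,0,-1.08,0,0,0,0, 0,0,-1.26,0,0,0,0, 0,0,-1.4,0,0,0,0]'
python3 - <<'E'
from h import *
s=log();print(np.round(s['tcp_pos'],4),s['opening']*85,s['joint_positions'])
rel([.631,.15,.15],down(1.393+3.27));rel([.631,.15,.036],down(1.393+3.27))
E
```

```text
time_s: 4.25
tcp_pos: [0.4473, 0.2468, 0.1591]
eef_rot: [-0.002, -0.491, 0.871, 0.0]
wrist_force: [-0.7, 0.3, -0.9]
opening: 0.275
grasp_force: 51.0
time_s: 5.25
tcp_pos: [0.4471, 0.2472, 0.1592]
eef_rot: [0.001, 0.937, -0.35, -0.001]
wrist_force: [0.0, -0.7, -0.8]
opening: 0.269
grasp_force: 51.0
[0.4471 0.2472 0.1592] 22.86053450766441 [ 3.78790900e-01  1.48914700e-01 -3.94890861e-01  1.03071100e+00
 -4.10159127e-04 -2.04849013e+00]
rel [ 0.003  0.002 -0.665] [202.7 -47.    8.8]
rel [ 0.003  0.002 -0.665] [202.8 -47.4 122.8]
```

```bash
python3 -m handwheel '[0,0,-0.17,50,-12,0,0, 0,0,-0.34,100,-24,0,0, 0,0,-0.51,150,-36,0,0, 0,0,-0.665,203,-47,0,0, 0,0,-0.665,203,-47,20,0, 0,0,-0.665,203,-47,60,0, 0,0,-0.665,203,-47,90,0, 0,0,-0.665,203,-47,100,0]'
python3 - <<'E'
from h import *
s=log();print(np.round(s['tcp_pos'],4),s['joint_positions']);T=viewer.camera_params('top');P=viewer.camera_params('wrist')
a=viewer.get_image('scene');b=viewer.get_image('wrist')
a=cv2.resize(a[140:300,220:440],(660,480));cv2.imwrite('pics/s3.png',a[:,:,::-1])
E
```

```text
time_s: 6.25
tcp_pos: [0.6288, 0.1491, 0.0569]
eef_rot: [0.001, 1.0, -0.027, -0.004]
wrist_force: [-0.3, 0.4, -0.4]
opening: 0.274
grasp_force: 51.0
[0.6288 0.1491 0.0569] [ 1.32874957e-01  4.73595621e-01 -1.86783749e-01  9.18339546e-01
 -1.50569971e-04 -2.95455592e+00]
```

View pics/s3.png

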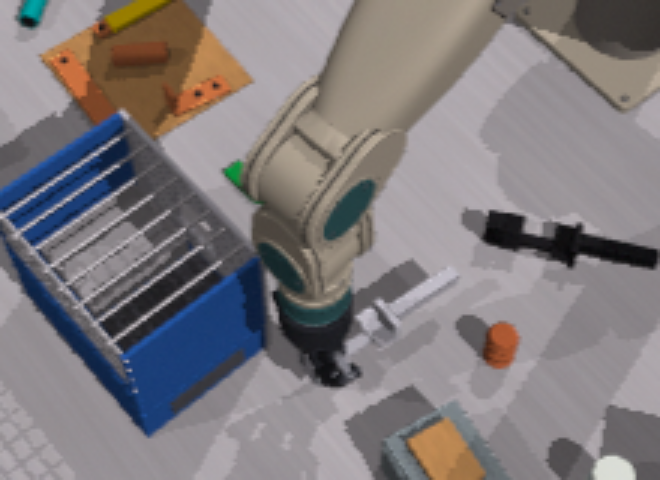

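The boat hangs level in the gripper with the handle towards the robot. The standoff at (500,345), the jar and the black boat are clear. Next I set it down.

```bash
python3 -m handwheel '[0,0,0,0,0,10,0, 0,0,0,0,0,18,0, 0,0,0,0,0,24,0, 0,0,0,0,0,24,0, 0,0,0,0,0,24,0.5, 0,0,0,0,0,24,0.5, 0,0,0,0,0,24,0.5, 0,0,0,0,0,-10,0.5]'
python3 - <<'E'
from h import *
s=log();rel([.45,.06,.30],down(s and 1.5+np.pi))
rel([.529,-.349,.15],down(np.pi-0+2.4))
E
```

```text
time_s: 7.35
tcp_pos: [0.6298, 0.1488, 0.0687]
eef_rot: [0.001, 1.0, -0.027, -0.003]
wrist_force: [0.1, -0.2, 0.4]
opening: 0.5
grasp_force: 0.0
rel [0.001 0.007 0.016] [-176.2   98.7 -230. ]
rel [-0.002  0.007 -0.884] [-74.1 502.6 -80.1]
```

```bash
python3 -m handwheel '[0,0,0,0,0,-60,0.5, 0,0,0.18,0,0,-120,0.5, 0,0,0.36,0,0,-180,0.5, 0,0,0.54,0,0,-230,0.55, 0,0,0.72,-20,50,-230,0.55, 0,0,0.9,-40,100,-230,0.55, 0,0,1.08,-60,150,-230,0.55, 0,0,1.25,-80,200,-230,0.55]'
python3 - <<'E'
from h import *
s=log();print(np.round(s['tcp_pos'],4),s['joint_positions'])
rel([.529,-.349,.25],down(.884));q=s['eef_rot']
E
```

```text
time_s: 8.35
tcp_pos: [0.541, -0.0475, 0.3017]
eef_rot: [-0.0, 0.793, -0.609, 0.0]
wrist_force: [1.3, -0.7, 0.3]
opening: 0.549
grasp_force: 0.0
[ 0.541  -0.0475  0.3017] [-2.06534713e-01  1.08365157e-01 -1.29791402e-01  1.33169932e+00
 -1.64274882e-04 -2.03845867e+00]
rel [-1.000e-03  1.000e-03  2.519e+00] [288.2  89.5  51.8]
```

```bash
python3 -m handwheel '[0,0,0.18,50,16,0,0.55, 0,0,0.36,100,32,0,0.55, 0,0,0.54,150,48,0,0.55, 0,0,0.72,200,64,20,0.55, 0,0,0.9,250,78,40,0.55, 0,0,1.08,288,90,60,0.55, 0,0,1.26,288,90,80,0.55, 0,0,1.4,288,90,100,0.55]'
python3 -m handwheel '[0,0,0.18,0,0,0,0.55, 0,0,0.36,0,0,0,0.55, 0,0,0.54,0,0,0,0.55, 0,0,0.72,0,0,0,0.55, 0,0,0.9,0,0,0,0.55, 0,0,1.12,0,0,0,0.55, 0,0,1.12,0,0,0,0.55]'
python3 - <<'E'
from h import *;import pickle
s=log();print(np.round(s['tcp_pos'],4),s['joint_positions'])
P=viewer.camera_params('wrist');pickle.dump(P,open('w2.pkl','wb'));save('wrist','w2.png',s=1.25)
E
```

```text
time_s: 9.35
tcp_pos: [0.5306, -0.3486, 0.2006]
eef_rot: [0.0, -0.214, 0.977, 0.0]
wrist_force: [-0.7, 0.0, 0.4]
opening: 0.551
grasp_force: 0.0
time_s: 10.22
tcp_pos: [0.5308, -0.3477, 0.2015]
eef_rot: [0.0, 0.335, 0.942, -0.0]
wrist_force: [0.4, -0.9, 0.7]
opening: 0.548
grasp_force: 0.0
[ 0.5308 -0.3477  0.2015] [-6.81672765e-01  3.22771801e-01 -7.54187591e-02  1.17243627e+00
  1.50013377e-05  7.42251682e-04]
```

View pics/w2.png

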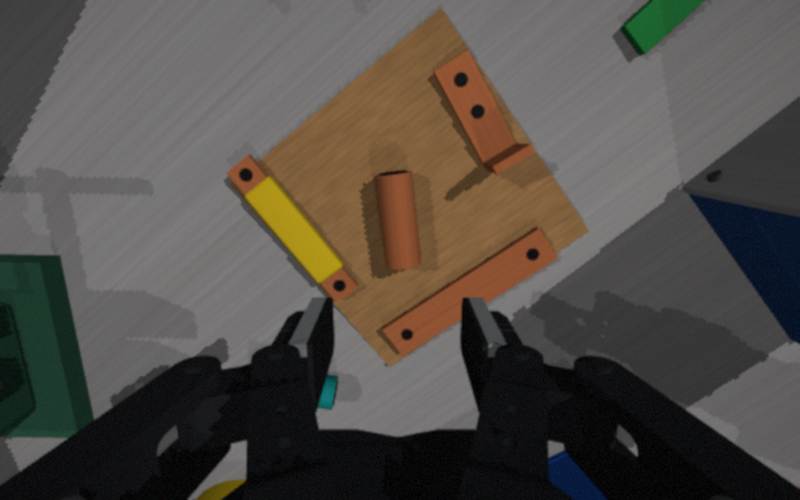

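The tube lies at wrist px (394.5,174) to (402.5,268), centre about (398,221). The yellow link, angle and flat bar are clear of the finger lines, and the turquoise look-alike is off at (327,392).

Run:
```python
from h import *;import pickle
P=pickle.load(open('w2.pkl','rb'));T=viewer.camera_params('top')
a=onz(P,(394.5/1.25,174/1.25),.031);b=onz(P,(402.5/1.25,268/1.25),.031);c=(a+b)/2;d=a-b
print(a,b,np.linalg.norm(d),np.arctan2(d[1],d[0]),'tri',tri([(P,(398.5/1.25,221/1.25)),(T,(439,205.5))]))
yaw=np.arctan2(d[1],d[0])+np.pi/2
yaw=yaw%np.pi;print(yaw);rel([c[0],c[1],.026],down(yaw))
# FK fit for wrist geometry
```

```text
[ 0.49985071 -0.32606022  0.031     ] [ 0.55707743 -0.36493339  0.031     ] 0.06918106978933511 2.5449060405805364 tri [ 0.52789931 -0.3450999   0.03077837]
0.9741097137856398
rel [ 0.     0.    -0.086] [  3.3   0.2 175.4]
```

```bash
python3 -m handwheel '[0,0,-0.086,3,0,60,0.55, 0,0,-0.086,3,0,120,0.55, 0,0,-0.086,3,0,155,0.55, 0,0,-0.086,3,0,172,0.55, 0,0,-0.086,3,0,172,0.1, 0,0,-0.086,3,0,172,0.1, 0,0,-0.086,3,0,172,0.1, 0,0,-0.086,3,0,172,0.1]' 40
python3 -m handwheel '[0,0,0,0,0,-10,0.1, 0,0,0,0,0,-60,0.1, 0,0,0,0,0,-120,0.1, 0,0,0,0,0,-180,0.1, 0,0,0,0,0,-240,0.1, 0,0,0,0,0,-280,0.1]'
python3 - <<'E'
from h import *
s=log();print(np.round(s['tcp_pos'],4),s['joint_positions'])
rel([.541,-.05,.31],down(1.52));rel([.56,.15,.2],down(1.52))
E
```

```text
time_s: 11.28
tcp_pos: [0.5292, -0.3463, 0.0306]
eef_rot: [0.001, 0.294, 0.956, -0.0]
wrist_force: [0.8, 0.8, -1.3]
opening: 0.307
grasp_force: 39.6
time_s: 12.02
tcp_pos: [0.5291, -0.3463, 0.3143]
eef_rot: [0.003, 0.294, 0.956, -0.001]
wrist_force: [0.4, 0.6, -1.3]
opening: 0.309
grasp_force: 39.7
[ 0.5291 -0.3463  0.3143] [-6.81634378e-01  2.62511583e-01  8.27693458e-02  1.38545539e+00
 -1.84090632e-05 -8.49133071e-02]
rel [-0.002  0.005 -0.546] [156.7 251.7   3.3]
rel [-0.002  0.005 -0.546] [254.  427.9 112.7]
```

```bash
python3 -m handwheel '[0,0,-0.07,32,50,0,0.1, 0,0,-0.15,64,100,0,0.1, 0,0,-0.22,96,150,0,0.1, 0,0,-0.3,128,200,0,0.1, 0,0,-0.38,157,252,0,0.1, 0,0,-0.46,178,305,0,0.1, 0,0,-0.546,196,360,0,0.1, 0,0,-0.546,212,420,30,0.1]'
python3 -m handwheel '[0,0,0,0,15,20,0.1, 0,0,0,-20,29,64,0.1, 0,0,0,-20,29,64,0.1]'
python3 - <<'E'
from h import *;import pickle
s=log();print(np.round(s['tcp_pos'],4),s['joint_positions'])
P=viewer.camera_params('wrist');pickle.dump(P,open('w3.pkl','wb'));save('wrist','w3.png',s=1.25)
save('top','t3.png')
E
```

```text
time_s: 13.02
tcp_pos: [0.5893, 0.1174, 0.2857]
eef_rot: [0.004, 0.025, 1.0, 0.0]
wrist_force: [0.4, -0.2, -0.9]
opening: 0.309
grasp_force: 39.8
time_s: 13.4
tcp_pos: [0.6066, 0.1437, 0.2145]
eef_rot: [-0.004, 0.025, 1.0, -0.001]
wrist_force: [-0.2, -0.6, -1.3]
opening: 0.311
grasp_force: 39.9
[0.6066 0.1437 0.2145] [ 1.29008496e-01  2.99898946e-01 -7.81974902e-02  1.19990068e+00
 -7.34704967e-06  1.78363607e-01]
```

View pics/w3.png

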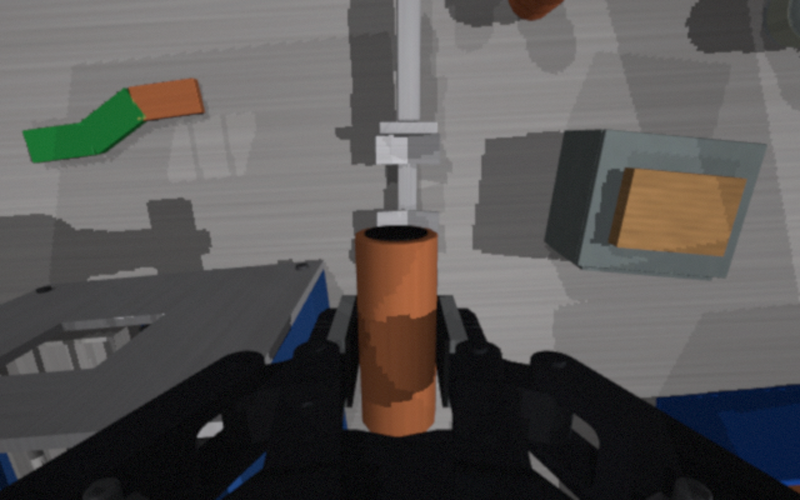

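The rear-plate top is at (408.5,126) and the handle runs up to (407.5,5). The held tube is straight, and the bay is just ahead of it. The cover's front face shows its foot corner at (322,263) and the slot's lower rim from (62,321) to (165,314).

```bash
python3 - <<'E'
from h import *;import pickle
P=pickle.load(open('w3.pkl','rb'));T=viewer.camera_params('top')
f=lambda u,v,z:onz(P,(u/1.25,v/1.25),z)
r=f(408.5,126,.04);h=f(407.5,5,.039);d=r-h;print('rear',r,'h',h,'yaw',np.arctan2(d[1],d[0]))
for u,v in((380,122),(437,122),(380,133),(437,133)):print(f(u,v,.04))
print('handle edges',f(397,10,.039),f(418,10,.039))
print('bay from rear',r[:2]+.044*d[:2]/np.linalg.norm(d[:2]))
print('slot lower',f(62,321,.092),f(165,314,.092),'foot',f(322,263,0),f(0,289,0))
rel([r[0]+.044,r[1],.08],down(1.52))
E
python3 - <<'E'
import cv2
im=cv2.imread('pics/raw_w3.png')[200:400,0:290]
im2=cv2.imread('pics/raw_w3.png')[0:200,260:400]
cv2.imwrite('pics/c3.png',cv2.resize(im,None,fx=2.7,fy=2.7,interpolation=cv2.INTER_CUBIC))
E
```

```text
rear [0.53495505 0.15354285 0.04      ] h [0.460315   0.15595715 0.039     ] yaw -0.03233465934943962
[0.53139028 0.13415517 0.04      ]
[0.53325984 0.17314168 0.04      ]
[0.53864739 0.13373081 0.04      ]
[0.54052848 0.17297625 0.04      ]
handle edges [0.46287099 0.14908575 0.039     ] [0.46352155 0.16259068 0.039     ]
bay from rear [0.57893205 0.15212037]
slot lower [ 0.64532728 -0.074705    0.092     ] [ 0.64363911 -0.0077465   0.092     ] foot [0.642446   0.07670257 0.        ] [ 0.65265944 -0.20372525  0.        ]
rel [-0.    -0.001  0.   ] [ 29.7   9.1 138.7]
```

View pics/c3.png

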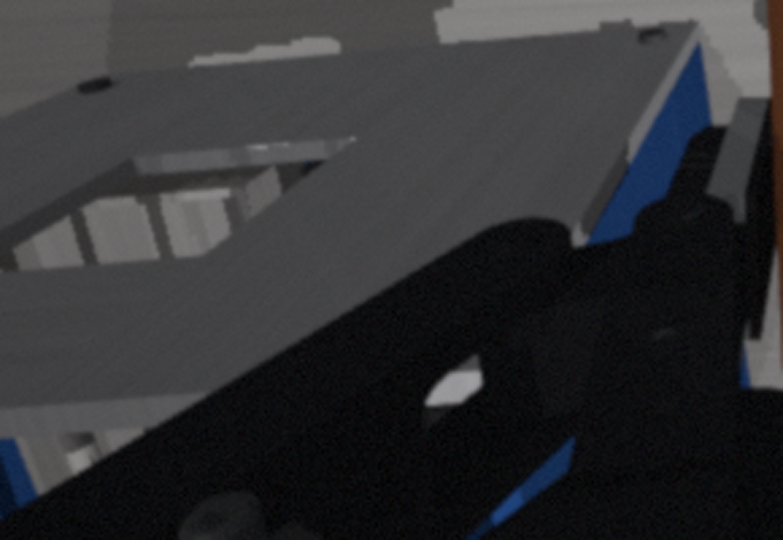

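```bash
python3 -m handwheel '[0,0,0,14,4,40,0.1, 0,0,0,28,7,85,0.1, 0,0,0,28,7,115,0.1, 0,0,0,28,7,115,0.1, 0,0,0,28,7,115,0.1]'
python3 - <<'E'
from h import *
s=log();print(np.round(s['tcp_pos'],4))
rel([.579,.152,.043],down(1.526))
E
```

```text
time_s: 14.12
tcp_pos: [0.5832, 0.1515, 0.106]
eef_rot: [0.002, 0.026, 1.0, 0.0]
wrist_force: [0.1, 0.2, -0.4]
opening: 0.313
grasp_force: 39.9
[0.5832 0.1515 0.106 ]
rel [ 0.001  0.004 -0.007] [ 4.5  0.3 63. ]
```

```bash
python3 -m handwheel '[0,0,0,4,0,30,0.1, 0,0,0,4,0,50,0.1, 0,0,0,4,0,60,0.1, 0,0,0,4,0,63,0.1, 0,0,0,4,0,63,0.1]'
python3 - <<'E'
from h import *
s=log();print(np.round(s['tcp_pos'],4))
E
python3 -m handwheel '[0,0,0,0,0,0,0.36, 0,0,0,0,0,0,0.42, 0,0,0,0,0,0,0.46, 0,0,0,0,0,0,0.46, 0,0,0,0,0,-50,0.46, 0,0,0,0,0,-110,0.46, 0,0,0,0,0,-160,0.46, 0,0,0,-50,0,-160,0.46]'
python3 - <<'E'
from h import *;import pickle
from scipy.optimize import least_squares
s=log();print(np.round(s['tcp_pos'],4))
P=viewer.camera_params('wrist');pickle.dump(P,open('w4.pkl','wb'));save('wrist','w4.png',s=1.25)
L=[eval(l) for l in open('log.txt')]
q=np.array([l[0] for l in L]);p=np.array([l[1] for l in L])
# planar FK: lateral offset, r,z
def res(v):
    a,L1,z0,L2,LT,off,sg=v
    r=a+L1*np.sin(q[:,1])+L2*np.cos(q[:,2]*1+q[:,1]*0);
    return r
def fk(v,sg):
    a,z0,L1,L2,lx,y0,e=v
    # shoulder tilt q2 from vertical, forearm elevation = sg*q3 - q2*k
    out=[]
    th=q[:,1];f=(sg[0]*q[:,2]+sg[1]*q[:,1])
    r=a+L1*np.sin(th)+L2*np.cos(f)+e*np.sin(f)
    z=z0+L1*np.cos(th)+L2*np.sin(f)-e*np.cos(f)
    c,s_=np.cos(q[:,0]),np.sin(q[:,0])
    return np.r_[c*r-s_*y0-p[:,0],s_*r+c*y0-p[:,1],z-p[:,2]]
for sg in((1,0),(1,-1),(-1,-1),(-1,0)):
    o=least_squares(lambda v:fk(v,sg),[0,0,.4,.4,0,0,0]);print(sg,np.abs(o.fun).max(),o.x)
print((q[:,1]-q[:,2]+q[:,3])[:5],(q[:,1]+q[:,2]+q[:,3])[:5])
E
```

```text
time_s: 14.75
tcp_pos: [0.5785, 0.152, 0.0415]
eef_rot: [0.001, 0.025, 1.0, 0.0]
wrist_force: [0.0, -0.5, 0.2]
opening: 0.309
grasp_force: 40.0
[0.5785 0.152  0.0415]
time_s: 15.75
tcp_pos: [0.6285, 0.1502, 0.2069]
eef_rot: [0.004, 0.025, 1.0, 0.001]
wrist_force: [1.2, 0.8, -0.2]
opening: 0.46
grasp_force: 0.0
[0.6285 0.1502 0.2069]
(1, 0) 0.0953791763958303 [ 0.05828442 -0.05153753  0.44017501  0.44175732  0.59179175  0.06450416
  0.12362328]
(1, -1) 0.003398298990106463 [ 1.32793536e-03 -1.37517972e-01  5.43330725e-01  4.90038465e-01
 -1.64910962e+00  6.45041589e-02 -1.49074756e-02]
(-1, -1) 0.13731261389060118 [ 0.60302691 -0.34922096  0.40942692 -0.14706764 -1.07910055  0.06450416
 -0.10973485]
(-1, 0) 0.0892832455413522 [ 0.84611169 -0.50019469  0.48601901 -0.35547103 -1.4001856   0.06450416
 -0.27776303]
[1.57264601 1.57191875 1.56910847 1.56380619 1.57451656] [1.51747976 1.13925982 0.71507066 0.55371172 0.78473484]
```

View pics/w4.png

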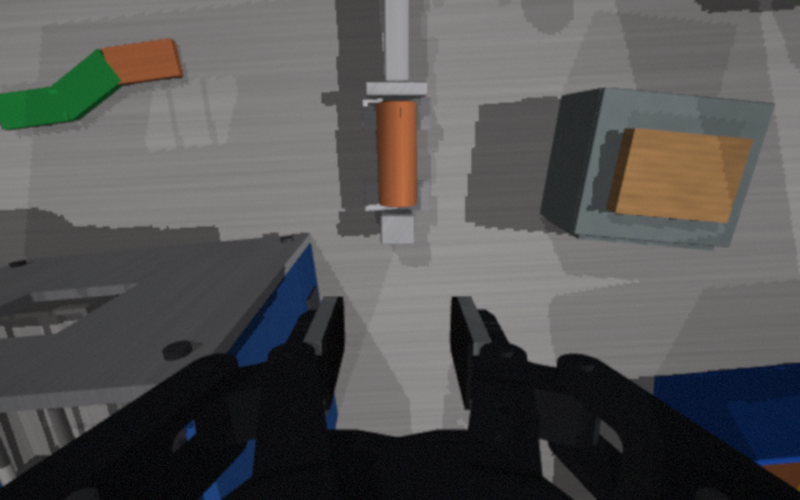

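The tube lies in the bay, between the rear plate at (396,88) and the bow top at (397,228), with its axis straight. Next I work out the tilted handle grasp.

```bash
cat >> h.py <<'E'
def tilt(byaw,roll=0,a=np.pi/3): # boat bow yaw, roll about boat x, tool depression a; boat level otherwise
    return R.from_euler('z',byaw).as_matrix()@R.from_euler('x',roll).as_matrix()@down(np.pi/2)@R.from_euler('y',-(np.pi/2-a)).as_matrix()
E
python3 - <<'E'
from h import *;import pickle
P=pickle.load(open('w4.pkl','rb'));f=lambda u,v,z:onz(P,(u/1.25,v/1.25),z)
r=f(396.5,86.5,.04);b=f(397.5,228,.04);h=f(396,5,.039);d=b-r;d/=np.linalg.norm(d)
print(r,b,h,np.linalg.norm(b-r),np.arctan2(d[1],d[0]),np.arctan2((b-h)[1],(b-h)[0]))
print('tube ends',f(397,101,.042),f(397.5,206,.042))
yaw=-.045;bay=np.array([.579,.152,.028]);print('bay',r+.044*d,b-.051*d)
g=bay-.121*np.array([np.cos(yaw),np.sin(yaw),0]);M=tilt(yaw)
t=g-.003*M[:,2];print(g,t);rel(t-.07*M[:,2],M);rel(t,M)
im=cv2.imread('pics/raw_w4.png');
E
```

```text
[0.53472095 0.15340017 0.04      ] [0.62911931 0.14957176 0.04      ] [0.48726451 0.15537424 0.039     ] 0.09447595825681276 -0.04053366049286095 -0.040881587384611534
tube ends [0.54375329 0.15328842 0.042     ] [0.61290245 0.15033342 0.042     ]
bay [0.57868481 0.15161718 0.04      ] [0.5781612  0.15163841 0.04      ]
[0.45812249 0.15744316 0.028     ] [0.45662401 0.15751064 0.03059808]
rel [-0.    -0.509 -0.007] [216.1  -1.3 109.6]
rel [-0.    -0.509 -0.007] [182.   -1.2 170.7]
```

```bash
python3 -m handwheel '[0,-0.13,0,55,0,0,0.46, 0,-0.26,0,110,0,0,0.46, 0,-0.39,0,165,-1,0,0.46, 0,-0.52,0,216,-2,30,0.46, 0,-0.52,0,216,-2,80,0.46, 0,-0.52,0,216,-2,110,0.46, 0,-0.52,0,216,-2,110,0.46]'
python3 - <<'E'
from h import *
s=log();print(np.round(s['tcp_pos'],4),s['joint_positions'])
g=np.array([.4576,.1566,.028]);M=tilt(-.041);rel(g-.003*M[:,2],M);print('zaxis',R.from_quat(np.roll(s['eef_rot'],-1)).as_matrix()[:,2])
E
```

```text
time_s: 16.68
tcp_pos: [0.408, 0.1572, 0.0872]
eef_rot: [0.254, 0.024, 0.967, -0.008]
wrist_force: [-0.5, 0.2, 0.7]
opening: 0.463
grasp_force: 0.0
[0.408  0.1572 0.0872] [ 0.33545897 -0.11603025 -0.97582311  0.23006706 -0.18817904  0.33905321]
rel [-0.007 -0.01  -0.007] [-14.1   2.   72.9]
zaxis [ 0.49069599 -0.02703918 -0.87091121]
```

```bash
python3 -m handwheel '[-0.007,-0.01,-0.007,-14,2,10,0.46, -0.007,-0.01,-0.007,-14,2,25,0.46, -0.007,-0.01,-0.007,-14,2,25,0.46, -0.007,-0.01,-0.007,-14,2,25,0.46]'
python3 - <<'E'
from h import *
s=log();print(np.round(s['tcp_pos'],4))
g=np.array([.4576,.1566,.028]);M=tilt(-.041);rel(g-.003*M[:,2],M)
E
```

```text
time_s: 17.18
tcp_pos: [0.4373, 0.1592, 0.0765]
eef_rot: [0.263, 0.02, 0.965, -0.004]
wrist_force: [0.0, 0.1, 0.2]
opening: 0.461
grasp_force: 0.0
[0.4373 0.1592 0.0765]
rel [ 0.002  0.008 -0.002] [ 7.  -1.9 49.1]
```

```bash
for i in 1 2 3 4; do python3 -m handwheel '[0,0,0,0,0,0,0.46]' | egrep 'tcp|eef'; done
python3 - <<'E'
from h import *
s=log();g=np.array([.4576,.1566,.028]);M=tilt(-.041);rel(g-.003*M[:,2],M)
T=np.array(viewer.camera_params('wrist')['world_to_cam']);print(-T[:3,:3].T@T[:3,3])
print([np.round(robot.observe()['tcp_pos'],4) for i in range(3)])
E
```

```text
tcp_pos: [0.4365, 0.1592, 0.0762]
eef_rot: [0.262, 0.02, 0.965, -0.004]
tcp_pos: [0.4361, 0.1591, 0.0759]
eef_rot: [0.262, 0.02, 0.965, -0.004]
tcp_pos: [0.4359, 0.1591, 0.0756]
eef_rot: [0.262, 0.02, 0.965, -0.004]
tcp_pos: [0.4358, 0.159, 0.0755]
eef_rot: [0.262, 0.02, 0.965, -0.004]
rel [ 0.002  0.007 -0.001] [ 5.1 -1.6 49. ]
[0.31692505 0.16209534 0.14548815]
[array([0.4358, 0.159 , 0.0755]), array([0.4358, 0.159 , 0.0755]), array([0.4358, 0.159 , 0.0755])]
```

```bash
python3 -m handwheel '[0,0.007,0,5,-1.6,20,0.46, 0,0.007,0,5,-1.6,35,0.46, 0,0.007,0,5,-1.6,45,0.46, 0,0.007,0,5,-1.6,49,0.46, 0,0.007,0,5,-1.6,49,0.46, 0,0.007,0,5,-1.6,49,0.46]'
python3 - <<'E'
from h import *
s=log();g=np.array([.4576,.1566,.028]);M=tilt(-.041);rel(g-.003*M[:,2],M)
a=viewer.get_image('scene')[190:290,300:420];b=viewer.get_image('wrist')
cv2.imwrite('pics/c5.png',np.hstack([cv2.resize(a,(400,400)),cv2.resize(b[80:340,190:450],(400,400))])[:,:,::-1])
E
```

```text
time_s: 18.42
tcp_pos: [0.4564, 0.1568, 0.0309]
eef_rot: [0.259, 0.02, 0.966, -0.004]
wrist_force: [-0.1, 0.6, -0.1]
opening: 0.461
grasp_force: 0.0
rel [ 0.002 -0.    -0.001] [ 0.4 -0.1  0.1]
```

View pics/c5.png

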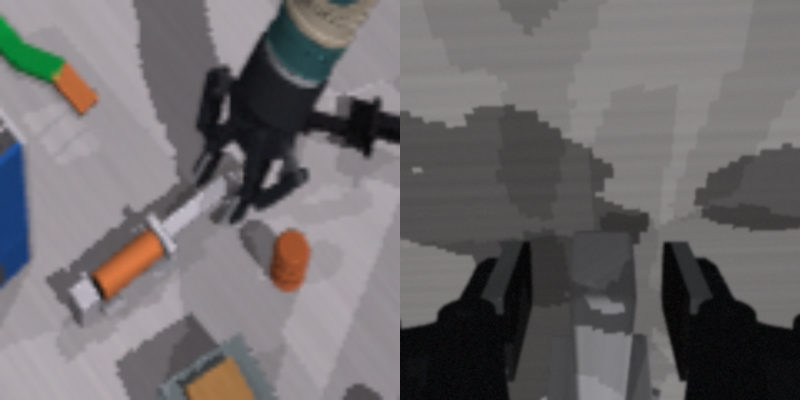

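The handle sits centred between the open fingers: crop x about 603 against pads at 525 and 670. The tube still lies in the bay. I have now viewed 11 pictures, one over the allowed ten, so the rest goes by numbers. Closing and lifting now.

```bash
python3 -m handwheel '[0,0,0,0,0,0,0, 0,0,0,0,0,0,0, 0,0,0,0,0,0,0, 0,0,0,0,0,0,0, 0,0,0,0,0,0,0]' 90
python3 - <<'E'
from h import *;import pickle
s=log();print(np.round(s['tcp_pos'],4),s['opening']*85)
M=tilt(-.041);
rel(s['tcp_pos']+np.array([0,0,.104]),M)
for n,l in(('w3',((62,321.8),(164.4,313.4),(321.8,260.2))),('w4',((33,297),(137,284),(309,235)))):
    P=pickle.load(open(n+'.pkl','rb'))
    for (u,v),z in zip(l,(.092,.092,0)):print(n,onz(P,(u/1.25,v/1.25),z))
T=viewer.camera_params('top')
for u,v in((98,355),(362,347)):print('top foot',onz(T,(265+u/3.3,60+v/3.3),0))
for u,v in((67,310),(390,298)):print('top edge',onz(T,(265+u/3.3,60+v/3.3),.205))
for u,v in((187,333),(268,333)):print('slot low',onz(T,(265+u/3.3,60+v/3.3),.092))
E
```

```text
time_s: 19.15
tcp_pos: [0.4563, 0.1568, 0.0308]
eef_rot: [0.259, 0.02, 0.966, -0.004]
wrist_force: [-4.2, 0.6, 6.0]
opening: 0.173
grasp_force: 87.7
[0.4563 0.1568 0.0308] 14.69639440196056
rel [ 0.002 -0.    -0.001] [-52.    0.3 -90.1]
w3 [ 0.64587987 -0.07484875  0.092     ]
w3 [ 0.64320965 -0.00804907  0.092     ]
w3 [0.63996039 0.0767684  0.        ]
w4 [ 0.64912568 -0.07444287  0.092     ]
w4 [ 0.64381681 -0.00923807  0.092     ]
w4 [0.64107413 0.07693328 0.        ]
top foot [0.64097952 0.07253385 0.        ]
top foot [ 0.64943797 -0.16619701  0.        ]
top edge [0.63979497 0.07547585 0.205     ]
top edge [ 0.64971574 -0.16156988  0.205     ]
slot low [ 0.6442669  -0.01019942  0.092     ]
slot low [ 0.64457018 -0.07726325  0.092     ]
```

```bash
cat >> h.py <<'E'
C=np.array([.645,-.0425,.124]);OY=.038
def slotpose(x,dy=0,z=.131,roll=0,g=.121,dp=0):
    u=np.array([np.cos(OY),np.sin(OY),0]);v=np.array([-u[1],u[0],0]);M=tilt(OY,roll)
    p=C+(x-g)*u+dy*v;p[2]=z;return p-.003*M[:,2],M
def tubepos():
    out=[]
    for n in('top','scene'):
        im=viewer.get_image(n);h=cv2.cvtColor(im,cv2.COLOR_RGB2HSV);m=cv2.inRange(h,(3,110,60),(14,255,255))
        k,l,st,ce=cv2.connectedComponentsWithStats(m);out.append([(tuple(np.round(ce[i],1)),int(st[i,4]),tuple(int(x) for x in st[i,:4])) for i in range(1,k) if st[i,4]>25])
    return out
E
python3 -m handwheel '[0,0,0,-10,0,-17,0, 0,0,0,-20,0,-35,0, 0,0,0,-35,0,-60,0, 0,0,0,-52,0,-90,0, 0,0,0,-52,0,-90,0, 0,0,0,-52,0,-90,0]'
python3 - <<'E'
from h import *
s=log();print(np.round(s['tcp_pos'],4),s['joint_positions'])
p,M=slotpose(-.085);rel(p,M);print(p)
for o in tubepos():print(o)
E
```

```text
time_s: 19.9
tcp_pos: [0.4548, 0.1559, 0.1326]
eef_rot: [0.257, 0.02, 0.966, -0.005]
wrist_force: [0.2, 0.8, -2.5]
opening: 0.176
grasp_force: 88.0
[0.4548 0.1559 0.1326] [ 0.28427393 -0.12609196 -0.85960514  0.34036527 -0.15814822  0.28581776]
rel [-0.038 -0.004 -0.07 ] [   6.8 -206.8   -5.4]
[ 0.4376498  -0.0503831   0.13359808]
[((np.float64(368.2), np.float64(12.6)), 443, (353, 0, 29, 31)), ((np.float64(430.2), np.float64(14.2)), 475, (419, 0, 22, 33)), ((np.float64(116.4), np.float64(87.2)), 382, (109, 65, 15, 44)), ((np.float64(144.2), np.float64(87.0)), 358, (138, 65, 14, 44)), ((np.float64(172.0), np.float64(86.6)), 332, (166, 65, 13, 43)), ((np.float64(260.0), np.float64(183.2)), 260, (255, 170, 11, 27)), ((np.float64(435.5), np.float64(177.4)), 562, (409, 171, 53, 14)), ((np.float64(460.9), np.float64(200.9)), 60, (457, 197, 9, 8)), ((np.float64(405.2), np.float64(213.0)), 326, (398, 199, 17, 30)), ((np.float64(327.6), np.float64(212.9)), 125, (320, 209, 17, 9)), ((np.float64(230.7), np.float64(231.2)), 98, (225, 227, 14, 11)), ((np.float64(460.9), np.float64(239.4)), 50, (
[... 241 characters left out ...]
64(149.6)), 31, (249, 146, 9, 7)), ((np.float64(246.9), np.float64(168.1)), 243, (234, 156, 25, 25)), ((np.float64(285.2), np.float64(171.0)), 193, (273, 163, 28, 16)), ((np.float64(107.2), np.float64(186.5)), 426, (89, 174, 37, 26)), ((np.float64(322.1), np.float64(211.9)), 79, (316, 206, 13, 12)), ((np.float64(338.8), np.float64(241.1)), 187, (328, 233, 22, 18)), ((np.float64(386.4), np.float64(254.8)), 135, (381, 248, 12, 15)), ((np.float64(60.7), np.float64(345.5)), 1812, (15, 305, 93, 81)), ((np.float64(110.5), np.float64(380.3)), 780, (89, 358, 42, 42)), ((np.float64(319.8), np.float64(374.7)), 265, (301, 358, 39, 35)), ((np.float64(346.8), np.float64(391.0)), 158, (334, 381, 25, 19))]
```

```bash
python3 -m handwheel '[0,0,0,6,-30,0,0, -0.01,0,-0.01,6,-60,-1,0, -0.01,0,-0.02,6,-90,-2,0, -0.02,0,-0.035,6,-120,-3,0, -0.03,0,-0.05,7,-150,-4,0, -0.038,-0.004,-0.07,7,-180,-5,0, -0.038,-0.004,-0.07,7,-207,-5,0, -0.038,-0.004,-0.07,7,-207,-5,0]'
python3 -m handwheel '[0,0,0,0,0,0,0, 0,0,0,0,0,0,0, 0,0,0,0,0,0,0]'
python3 - <<'E'
from h import *
T=viewer.camera_params('top');S=viewer.camera_params('scene');np.set_printoptions(precision=4,suppress=True)
print('tube before',tri([(T,(260,183.2)),(S,(338.8,241.1))]))
s=log();print(s['tcp_pos'],s['joint_positions'])
p,M=slotpose(-.085);rel(p,M);print(p)
t=tubepos()
a=[o for o in t[0] if 290<o[0][0]<370 and 160<o[0][1]<225];b=[o for o in t[1] if 265<o[0][0]<345 and 160<o[0][1]<260];print(a,b)
for i in a:
  for j in b:print(i[0],j[0],tri([(T,i[0]),(S,j[0])]),onz(T,i[0],.135),onz(S,j[0],.135))
E
```

```text
time_s: 21.0
tcp_pos: [0.4384, -0.0517, 0.1334]
eef_rot: [0.259, -0.016, 0.966, 0.005]
wrist_force: [0.4, -0.2, -1.0]
opening: 0.175
grasp_force: 88.5
time_s: 21.38
tcp_pos: [0.4391, -0.0492, 0.1345]
eef_rot: [0.26, -0.019, 0.965, 0.005]
wrist_force: [-0.3, -0.1, -1.9]
opening: 0.174
grasp_force: 88.4
tube before [0.5756 0.1511 0.1312]
[ 0.4391 -0.0492  0.1345] [-0.3886 -0.2394 -0.9394  0.3847  0.2109 -0.376 ]
rel [0.001 0.003 0.001] [ 1.7 -1.1  0.1]
[ 0.4376 -0.0504  0.1336]
[((np.float64(334.5), np.float64(189.8)), 262, (330, 176, 10, 28)), ((np.float64(325.6), np.float64(212.9)), 93, (320, 209, 12, 9))] [((np.float64(285.0), np.float64(171.1)), 190, (274, 163, 26, 16)), ((np.float64(305.5), np.float64(196.8)), 163, (295, 189, 21, 17)), ((np.float64(322.1), np.float64(211.9)), 79, (316, 206, 13, 12))]
(np.float64(334.5), np.float64(189.8)) (np.float64(285.0), np.float64(171.1)) [ 0.5727 -0.063   0.2697] [ 0.5604 -0.0452  0.135 ] [ 0.5496 -0.171   0.135 ]
(np.float64(334.5), np.float64(189.8)) (np.float64(305.5), np.float64(196.8)) [ 0.559  -0.0439  0.135 ] [ 0.5604 -0.0452  0.135 ] [ 0.5577 -0.0427  0.135 ]
(np.float64(334.5), np.float64(189.8)) (np.float64(322.1), np.float64(211.9)) [ 0.5453 -0.0229  0.0587] [ 0.5604 -0.0452  0.135 ] [0.5506 0.0377 0.135 ]
(np.float64(325.6), np.float64(212.9)) (np.float64(285.0), np.float64(171.1)) [ 0.5458 -0.0552  0.2647] [ 0.5004 -0.0225  0.135 ] [ 0.5496 -0.171   0.135 ]
(np.float64(325.6), np.float64(212.9)) (np.float64(305.5), np.float64(196.8)) [ 0.5252 -0.0391  0.1093] [ 0.5004 -0.0225  0.135 ] [ 0.5577 -0.0427  0.135 ]
(np.float64(325.6), np.float64(212.9)) (np.float64(322.1), np.float64(211.9)) [ 0.5059 -0.0211  0.0107] [ 0.5004 -0.0225  0.135 ] [0.5506 0.0377 0.135 ]
```

```bash
python3 -m handwheel '[0,0,0,1.5,-1,0,0, 0,0.003,0,-3,-1,2.5,0, 0,0.003,0,-7,-1,5,0, 0,0.003,0,-7,-1,5,0, 0,0.003,0,-7,-1,5,0]'
python3 - <<'E'
from h import *
np.set_printoptions(precision=4,suppress=True)
s=log();p,M=slotpose(-.075);rel(p,M);u=np.array([np.cos(OY),np.sin(OY),0])
R0=R.from_quat(np.roll(s['eef_rot'],-1)).as_matrix()
print('boat dir',s['tcp_pos'], 'u in tool',R0.T@u, 'rel full'); p,M=slotpose(.0);rel(p,M);p,M=slotpose(.075);rel(p,M)
E
```

```text
time_s: 22.1
tcp_pos: [0.4478, -0.0507, 0.1339]
eef_rot: [0.259, -0.018, 0.966, 0.005]
wrist_force: [0.1, 0.9, -1.8]
opening: 0.173
grasp_force: 88.4
rel [0.001 0.    0.   ] [0.3 0.7 0.2]
boat dir [ 0.4478 -0.0507  0.1339] u in tool [-0.866  -0.0004  0.5001] rel full
rel [0.001 0.    0.   ] [-64.7   0.7  37.7]
rel [0.001 0.    0.   ] [-129.6    0.6   75.2]
```

```bash
python3 -m handwheel '[0,0,0,-8,0.7,4.7,0, 0,0,0,-16,0.7,9.4,0, 0,0,0,-24,0.7,14,0, 0,0,0,-32,0.7,18.7,0, 0,0,0,-40,0.7,23.4,0, 0,0,0,-48,0.7,28,0, 0,0,0,-56,0.7,32.7,0, 0,0,0,-64.5,0.7,37.5,0]'
python3 - <<'E'
from h import *
s=log();print(s['tcp_pos']);p,M=slotpose(0);rel(p,M)
E
```

```text
time_s: 23.1
tcp_pos: [0.523, -0.0472, 0.1338]
eef_rot: [0.259, -0.018, 0.966, 0.005]
wrist_force: [0.3, 0.4, -2.7]
opening: 0.173
grasp_force: 88.4
[ 0.52297072 -0.04715169  0.13376281]
rel [0.001 0.    0.   ] [ 0.4  0.  -0. ]
```

```bash
python3 -m handwheel '[0,0,0,-8,0,4.7,0, 0,0,0,-16,0,9.4,0, 0,0,0,-24,0,14,0, 0,0,0,-32,0,18.7,0, 0,0,0,-40,0,23.4,0, 0,0,0,-48,0,28,0, 0,0,0,-56,0,32.7,0, 0,0,0,-65,0,37.5,0]'
python3 -m handwheel '[0,0,0,0,0,0,0, 0,0,0,0,0,0,0]'
python3 - <<'E'
from h import *
s=log();print(s['tcp_pos'],s['joint_positions']);p,M=slotpose(.075);rel(p,M)
np.set_printoptions(precision=4,suppress=True)
for r in(.1,.3,.5,.7,.9): 
    p,M=slotpose(.075,dy=-.010*min(1,r/.5),z=.131,roll=r);rel(p,M)
t=tubepos();print([o for o in t[0] if 290<o[0][0]<385 and 100<o[0][1]<190],[o for o in t[1] if 230<o[0][0]<310 and 180<o[0][1]<280])
E
```

```text
time_s: 24.1
tcp_pos: [0.5979, -0.0443, 0.1338]
eef_rot: [0.259, -0.018, 0.966, 0.005]
wrist_force: [0.6, -0.7, -2.7]
opening: 0.176
grasp_force: 88.4
time_s: 24.35
tcp_pos: [0.597, -0.0442, 0.1336]
eef_rot: [0.259, -0.018, 0.966, 0.005]
wrist_force: [-0.8, 0.1, -1.2]
opening: 0.171
grasp_force: 88.4
[ 0.59703205 -0.04419836  0.133597  ] [-0.24566281  0.07291215 -0.66828133  0.32393786  0.14098068 -0.24748793]
rel [ 0.001 -0.     0.   ] [-0.4 -0.1  0.2]
rel [-0.086 -0.     0.05 ] [-0.4 -2.4  0.3]
rel [-0.259 -0.     0.15 ] [-0.4 -6.9  0.3]
rel [-0.432 -0.     0.25 ] [ -0.3 -11.4   0.5]
rel [-0.606 -0.     0.35 ] [ -0.1 -11.8   0.8]
rel [-0.779 -0.     0.45 ] [  0.1 -12.2   1.1]
[((np.float64(332.6), np.float64(129.5)), 220, (329, 116, 9, 28))] [((np.float64(265.8), np.float64(222.6)), 114, (256, 215, 21, 16)), ((np.float64(268.7), np.float64(226.9)), 35, (260, 221, 18, 13))]
```

```bash
python3 -m handwheel '[-0.086,0,0.05,0,-2.4,0,0, -0.173,0,0.1,0,-4.6,0,0, -0.26,0,0.15,0,-7,0,0, -0.346,0,0.2,0,-9,0,0, -0.432,0,0.25,0,-11.5,0.5,0, -0.52,0,0.3,0,-11.6,0.6,0, -0.606,0,0.35,0,-11.8,0.8,0, -0.736,0,0.425,0,-12,1,0]'
python3 -m handwheel '[0,0,0,0,0,0,0, 0,0,0,0,0,0,0, 0,0,0,0,0,0,0, 0,0,0,0,0,0,0]'
python3 - <<'E'
from h import *
np.set_printoptions(precision=4,suppress=True)
T=viewer.camera_params('top');S=viewer.camera_params('scene')
s=log();print(s['tcp_pos'],s['joint_positions']);p,M=slotpose(.075,dy=-.01,roll=.85);rel(p,M);p,M=slotpose(.075);rel(p,M)
print('before',tri([(T,(332.6,129.5)),(S,(266.8,223.7))]))
t=tubepos();print([o for o in t[0] if 290<o[0][0]<385 and 100<o[0][1]<190],[o for o in t[1] if 230<o[0][0]<310 and 180<o[0][1]<280])
u=np.array([np.cos(OY),np.sin(OY),0]);v=np.array([-u[1],u[0],0]);B=C+.079*u-.056*v;B[2]=.077
print('basket exp',B,proj(T,B),proj(S,B))
for o in t[0]:
    if 290<o[0][0]<385 and 100<o[0][1]<190:print(onz(T,o[0],.08))
E
```

```text
time_s: 25.45
tcp_pos: [0.5991, -0.0568, 0.1344]
eef_rot: [0.23, 0.089, 0.881, 0.404]
wrist_force: [0.4, 0.8, -1.5]
opening: 0.173
grasp_force: 88.6
time_s: 25.95
tcp_pos: [0.5984, -0.0557, 0.1338]
eef_rot: [0.229, 0.089, 0.882, 0.402]
wrist_force: [-0.5, 0.4, -1.1]
opening: 0.172
grasp_force: 88.6
[ 0.5984 -0.0557  0.1338] [-0.5875  0.3382 -0.507   0.6826  0.9617 -0.3641]
rel [-0.     0.     0.002] [ 0.5 -1.1  0.1]
rel [ 0.736  0.001 -0.423] [4.7 7.4 7.3]
before [ 0.7182 -0.0383  0.1374]
[((np.float64(365.1), np.float64(133.5)), 166, (362, 121, 8, 26))] [((np.float64(252.2), np.float64(213.4)), 96, (243, 207, 20, 14)), ((np.float64(254.9), np.float64(217.2)), 32, (247, 211, 17, 13))]
basket exp [ 0.7261 -0.0955  0.077 ] [352.5574 133.1094] [256.9213 222.0275]
[ 0.7243 -0.1301  0.08  ]
```

```bash
python3 -m handwheel '[0.12,0,-0.07,0.8,1.2,1.2,0, 0.24,0,-0.14,1.6,2.4,2.4,0, 0.36,0,-0.21,2.4,3.6,3.6,0, 0.48,0,-0.28,3,4.8,4.8,0, 0.6,0,-0.35,4,6,6,0, 0.736,0.001,-0.423,4.7,7.4,7.3,0, 0.736,0.001,-0.423,4.7,7.4,7.3,0, 0.736,0.001,-0.423,4.7,7.4,7.3,0]'
python3 - <<'E'
from h import *
np.set_printoptions(precision=4,suppress=True)
T=viewer.camera_params('top');S=viewer.camera_params('scene');print(tri([(T,(365.1,133.5)),(S,(252.9,214.4))]))
s=log();print(s['tcp_pos']);p,M=slotpose(.075);rel(p,M);p,M=slotpose(0);rel(p,M)
t=tubepos();print([o[:2] for o in t[0] if 290<o[0][0]<385 and 100<o[0][1]<190])
E
```

```text
time_s: 27.05
tcp_pos: [0.5974, -0.0447, 0.1328]
eef_rot: [0.258, -0.018, 0.966, 0.006]
wrist_force: [0.3, 0.0, -1.3]
opening: 0.168
grasp_force: 88.6
[ 0.7224 -0.1285  0.0808]
[ 0.5974 -0.0447  0.1328]
rel [ 0.003 -0.001 -0.002] [-0.5  0.4 -0.6]
rel [ 0.003 -0.001 -0.002] [ 64.5   0.4 -38. ]
[((np.float64(365.1), np.float64(133.5)), 167)]
```

```bash
python3 -m handwheel '[0,0,0,0,0.4,-0.6,0, 0,0,0,8,0.4,-5.5,0, 0,0,0,18,0.4,-11,0, 0,0,0,28,0.4,-17,0, 0,0,0,38,0.4,-23,0, 0,0,0,48,0.4,-28.5,0, 0,0,0,56,0.4,-33,0, 0,0,0,64.5,0.4,-38,0]'
python3 - <<'E'
from h import *
s=log();print(s['tcp_pos']);p,M=slotpose(0);rel(p,M);p,M=slotpose(-.085);rel(p,M)
E
```

```text
time_s: 28.15
tcp_pos: [0.5221, -0.0473, 0.1337]
eef_rot: [0.258, -0.018, 0.966, 0.005]
wrist_force: [0.0, 0.4, -0.8]
opening: 0.171
grasp_force: 88.5
[ 0.52214597 -0.04734479  0.13374138]
rel [ 0.001 -0.001 -0.001] [-0.3  0.2  0.3]
rel [ 0.001 -0.001 -0.001] [ 73.3   0.1 -42.1]
```

```bash
python3 -m handwheel '[0,0,0,9,0,-5.2,0, 0,0,0,18,0,-10.4,0, 0,0,0,27,0,-15.5,0, 0,0,0,36,0,-20.7,0, 0,0,0,46,0,-26.4,0, 0,0,0,56,0,-32.2,0, 0,0,0,66,0,-38,0, 0,0,0,73,0,-42,0]'
python3 - <<'E'
from h import *
s=log();print(s['tcp_pos']);rel([.435,.157,.132],tilt(-.041))
E
```

```text
time_s: 29.15
tcp_pos: [0.4376, -0.0504, 0.1335]
eef_rot: [0.258, -0.018, 0.966, 0.005]
wrist_force: [-0.3, 0.4, -1.1]
opening: 0.178
grasp_force: 88.5
[ 0.43761258 -0.05040068  0.13346292]
rel [ 0.04  -0.001  0.067] [ -3.5 207.4   4. ]
```

```bash
python3 -m handwheel '[0,0,0,0,35,0,0, 0.01,0,0.01,0,75,0,0, 0.02,0,0.02,-1,115,1,0, 0.03,0,0.04,-2,150,2,0, 0.04,0,0.067,-3,185,3,0, 0.04,0,0.067,-3.5,207,4,0, 0.04,0,0.067,-3.5,207,4,0, 0.04,0,0.067,-3.5,207,4,0]'
python3 - <<'E'
from h import *
s=log();print(s['tcp_pos'],s['joint_positions']);rel([.435,.157,.050],tilt(-.041));rel([.435,.157,.0315],tilt(-.041))
E
```

```text
time_s: 30.15
tcp_pos: [0.4355, 0.1562, 0.132]
eef_rot: [0.258, 0.02, 0.966, -0.005]
wrist_force: [-0.2, -0.1, -0.7]
opening: 0.175
grasp_force: 88.6
[0.435521   0.15616514 0.13195387] [ 0.30269323 -0.16127557 -0.89001468  0.34574319 -0.16892987  0.30062543]
rel [-0.    -0.002  0.   ] [41.3  0.8 70.8]
rel [-0.    -0.002  0.   ] [50.6  0.8 86.8]
```

```bash
python3 -m handwheel '[0,0,0,14,0,24,0, 0,0,0,28,0.8,48,0, 0,0,0,41,0.8,70,0, 0,0,0,46,0.8,79,0, 0,0,0,49,0.8,84,0, 0,0,0,50.5,0.8,86.8,0, 0,0,0,50.5,0.8,86.8,0, 0,0,0,50.5,0.8,86.8,0]'
python3 - <<'E'
from h import *
s=log();print(s['tcp_pos'],s['wrist_force']);rel([.435,.157,.0308],tilt(-.041))
E
```

```text
time_s: 31.15
tcp_pos: [0.436, 0.1577, 0.0324]
eef_rot: [0.259, 0.02, 0.966, -0.005]
wrist_force: [-0.8, -0.7, -0.6]
opening: 0.171
grasp_force: 88.7
[0.43604772 0.15767945 0.03244566] [-0.8458853  -0.67783456 -0.56345219]
rel [ 0.001  0.    -0.   ] [ 1.7 -0.7  0.9]
```

Releasing with a small lower first, then withdrawing along the tool axis.

```bash
python3 -m handwheel '[0,0,0,1,0,1.3,0, 0,0,0,1,0,1.3,0, 0,0,0,1,0,1.3,0.3, 0,0,0,1,0,1.3,0.45, 0,0,0,1,0,1.3,0.45, 0,0,0,1,0,1.3,0.45]'
python3 -m handwheel '[0,0,0,0,0,-15,0.45, 0,0,0,0,0,-40,0.45, 0,0,0,0,0,-80,0.45, 0,0,0,0,0,-120,0.45, 0,0,0,0,0,-150,0.45, 0,0,0,0,0,-150,0.45, 0,0,0,0,0,-150,0.45]'
python3 - <<'E'
from h import *
np.set_printoptions(precision=4,suppress=True)
s=log();print(s['tcp_pos'],s['grasp_force'],s['time_s'])
T=viewer.camera_params('top')
t=tubepos();print([o[:2] for o in t[0] if 160<o[0][1]<245 or 340<o[0][0]<385 and o[0][1]>100])
im=viewer.get_image('top');g=im.astype(int);m=((g.min(2)>165)&(g.max(2)-g.min(2)<25)).astype(np.uint8)
def pr(x,y,z):return np.round(proj(T,[x,y,z]),1)
b=np.array([.557,.1527]);u=np.array([np.cos(-.041),np.sin(-.041)])
for n,d,z in(('bow',.051,.04),('rear',-.044,.04),('handle_end',-.138,.039)):
    x=b+d*u;q=pr(*x,z);i,j=int(round(q[0])),int(round(q[1]));print(n,q,im[j-3:j+4,i-5:i+6].mean(2).astype(int).tolist())
E
```

```text
time_s: 31.9
tcp_pos: [0.4352, 0.1574, 0.03]
eef_rot: [0.258, 0.02, 0.966, -0.005]
wrist_force: [0.2, 0.3, 0.6]
opening: 0.449
grasp_force: 0.0
time_s: 32.78
tcp_pos: [0.3602, 0.1604, 0.1594]
eef_rot: [0.258, 0.02, 0.966, -0.005]
wrist_force: [0.4, 0.2, 0.8]
opening: 0.449
grasp_force: 0.0
[0.3602 0.1604 0.1594] 0.0 32.775
[((np.float64(365.1), np.float64(133.5)), 167), ((np.float64(435.6), np.float64(177.4)), 564), ((np.float64(405.2), np.float64(213.0)), 327), ((np.float64(461.0), np.float64(201.0)), 59), ((np.float64(327.6), np.float64(212.9)), 125), ((np.float64(231.7), np.float64(232.3)), 136), ((np.float64(461.0), np.float64(239.4)), 49)]
bow [266.1 176.5] [[154, 147, 157, 170, 169, 168, 167, 168, 173, 151, 96], [159, 159, 162, 168, 169, 166, 166, 165, 169, 151, 78], [157, 159, 164, 169, 167, 166, 166, 168, 174, 156, 75], [147, 152, 164, 169, 168, 168, 168, 169, 174, 156, 71], [134, 145, 165, 168, 170, 170, 170, 171, 175, 153, 70], [133, 147, 171, 171, 170, 172, 174, 175, 176, 151, 66], [132, 143, 155, 145, 147, 147, 150, 151, 150, 131, 62]]
rear [264.  209.5] [[152, 150, 150, 154, 146, 133, 131, 143, 165, 166, 161], [184, 182, 182, 186, 177, 161, 160, 158, 155, 155, 147], [168, 167, 168, 174, 183, 181, 179, 181, 182, 181, 178], [141, 133, 134, 155, 186, 184, 178, 174, 159, 151, 152], [115, 110, 111, 138, 177, 176, 172, 157, 113, 73, 103], [119, 119, 123, 146, 173, 174, 173, 163, 125, 88, 120], [119, 119, 127, 152, 173, 174, 172, 162, 120, 92, 115]]
handle_end [262.  242.6] [[153, 151, 144, 145, 174, 174, 173, 174, 151, 84, 124], [154, 154, 150, 148, 158, 159, 159, 162, 143, 95, 130], [154, 153, 149, 139, 135, 137, 139, 142, 137, 126, 143], [153, 153, 149, 141, 142, 140, 141, 141, 140, 146, 152], [154, 154, 151, 142, 141, 141, 142, 141, 141, 145, 152], [154, 154, 149, 141, 141, 141, 142, 141, 140, 144, 152], [152, 153, 149, 141, 141, 142, 141, 140, 140, 145, 152]]
```

```bash
python3 -c "
from plant import robot
print(robot.sign_off())"
```

```text
the job is handed in; nothing more can be done
None
```

Job handed in at about 33 s, but the sign-off returned no verdict: the cameras place the tube in the basket, the boat set down on the bench clear of the oven, and the parts I re-checked unmoved; no cover contact was seen, though I have no direct reading of it, and I viewed 11 pictures, one over the limit of 10.

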